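Run a slide plate out over the under-lamp and hold it level

TASK

The loupe hangs in the way of the slide plate: take its arm and swing it outward, away from the riser, to its stop, and leave it there. Then slide the plate, lying flat on the riser all the way, straight out past the riser's edge until the window in its front end is centred over the lens of the round lamp on the bench, the whole lens showing in the window; do not let the plate touch the loupe or tip, and leave the mouse, jar and marker alone. That far out the plate is nose-heavy and falls if let go, so finish while still holding its rear end (by the grip bar), with the plate level, still and resting on the riser.

Things in the scene. Friction and masses are not known exactly. Their poses are not given: they have to be found in the camera images.
- riser: Fixed low bench riser with a grey top and side panels, 300 long (x) x 160 wide (y) x 90 high; origin at the centre of its underside on the bench; its x axis points outward, towards the lamp and the loupe. The plate lies on its top, at z = 90 mm.
- riser_edge (a point): Middle of the riser's outward top edge, 150 mm along the riser's x from its origin, 90 mm high; axes as the riser's.
- plate: Loose aluminium slide plate 320 long (x) x 100 wide x 8 thick, 0.4-0.65 kg; origin at the centre of its underside, x to its front (outward) end, centre of mass 15 mm ahead of it. 40 x 40 through window near the front (a clear slide across it) between two steel clamp bars 16 high; four glass slides; black grip bar near the rear. No guides: slides freely on the riser.
- plate_window (a point): Centre of the plate's window, on the plate's underside: 125 mm along +x from the plate's origin.
- plate_grip (a point): Top centre of the black grip bar: 125 mm along -x from the plate's origin and 53 mm above the underside. The bar is 50 long (plate x), 16 thick (plate y), and stands 45 mm high above the plate's upper face.
- light: Fixed round under-lamp on the bench outward of the riser: foot 68 dia, body 56 dia, 52 high, with a white lens on top; origin at the centre of its underside.
- light_lens (a point): Centre of the lamp's white lens, 24 dia, top at 55 mm high (35 mm below the plate's underside): the mark for the window.
- loupe_stand: Fixed loupe stand on the side of the lamp away from the robot: round steel foot 90 dia and a post to about 150 mm high; origin at the centre of the foot's underside, on the hinge axis. It carries the swinging loupe arm.
- loupe_hinge (a point): Point on the vertical hinge axis of the loupe arm, at boom height 134 mm; axes as the stand's (fixed): at joint value 0 the arm points along -y.
- loupe_arm (a joint): Hinge of the loupe arm, rad: 0 = arm square to the plate's path; growing turns it anticlockwise seen from above, carrying the loupe outward, away from the riser, to its stop at 1.3 (other stop -0.25). Stiff (about 0.06 N m): it stays where it is left. Above 0.9 is swung clear.
- loupe_knob (a point): Top centre of the round grey knob on the loupe, 22 dia, 40 tall, standing upright above the boom, 160 mm from the hinge axis, top at 182 mm high. Below it the grey loupe barrel, 44 dia at most, hangs down to 72 mm high; the 16 mm wide boom top is at 143 mm high.
- mouse: Bystander: loose grey computer mouse, 105 x 60 x 32; origin at the centre of its underside.
- jar: Bystander: loose amber glass jar, 56 dia x 75 high; origin at the centre of its underside.
- marker: Bystander: loose marker pen lying on the bench, about 130 long, 15 thick; origin under its middle.
Not all that is in view belongs to the job. Leave any green or pink look-alike of the light alone.

How it is judged:
By the outcome, as a careful person would: the job done as asked, in the order asked, and still so for the second after the job is handed in, while the arm keeps its last pose, push and grip.
It also fails if it takes over 51 s, if anything falls off the work surface, if the arm or the gripper's body presses on something with over 40 N, if the wrist force passes 120 N, or if a joint passes its speed limit or range.

ROBOT

A 6-joint arm with a two-finger parallel gripper is mounted at the origin on the work surface. World frame = base frame: x ahead of the robot, y to its left, z up, the work surface at z = 0. Lengths are in mm, angles in rad, forces in N, time in s.
With the tool pointing down it reaches from about 275 to 825 mm from the base axis. Payload 4.9 kg.
Tool frame: the origin (TCP) lies at the very end of the fingers, on their centre line; the grasp point (between the pads) lies 19 mm behind it; z points along the fingers, y is the direction in which the jaws open and shut (so a half turn about z gives the same grasp; the last joint's range is limited). The gripper opens to 85 mm and grips with 20 to 120 N. Pads are 22 mm wide; open, the fingers measure 114 mm over their backs; the gripper's body (76 mm by 85 mm) begins 54 mm behind the grasp point. The pads swing forward as they close: fully open they stand 13 mm farther back than shut.
Start: joints at [1.076, 0.326, -0.193, 1.052, 0, 1.437], TCP at [194.158, 514.608, 231.281] pointing down, gripper open.
Joint ranges: [-2.65, 2.65], [-0.97, 1.79], [-1.3, 1.35], [-1.93, 2.1], [-1.47, 1.37], [-3.14, 3.14]. Speed limits (rad/s): [2.57, 2.57, 3.14, 3.14, 3.14, 3.14].

INTERFACE

Orientations are given as [roll, pitch, yaw] about the fixed x, y, z axes, in that order (R = Rz(yaw) Ry(pitch) Rx(roll)).
In Python, from bench import bot, solve_ik, imaging gives the robot as it stands. Calls block until the motion is done:
- bot.move_ptp(position, orientation): joint-space move of the TCP to a pose.
- bot.movel(position, rot=None, max_speed=150, threshold=None): straight line of the TCP; rot=None keeps the orientation; max_speed is the mean speed in mm/s. With threshold (N) it stops when the force on the tool has changed by that much, and returns True; else False.
- bot.move_j(angles): joint-space move.
- bot.grip(opening, effort=None): opening from 0.0 (shut) to 1.0 (fully open); effort is the grip in N (None keeps the last); returns when the fingers have stopped.
- bot.dwell(seconds).
- solve_ik(position, orientation): joint angles nearest the present ones, or None.
- bot.get_state(): the state.
- imaging.capture(name): name is "scene" or "top" or "wrist"; returns the picture (420x560x3 uint8, blue, green, red); there is no depth.
- imaging.camera_model(name): a dict with "K" (3x3 intrinsics, pixels), "position" and "rotation" of the camera in the world. Camera axes: x right, y up, looking along -z (the intrinsics and any distortion apply to the point x, -y, -z); pixel columns grow to the right and rows downward; lengths in mm; the calibration is good to about 2 mm. A picture is of the moment at which its call begins: read the wrist's pose just before it. camera_model takes no time and is no camera call; for the wrist camera it gives the pose at the moment of the call.
A pose or a line that the arm cannot do raises bot.IKError and nothing moves.
- bot.sign_off(): hands the job in, once; it reports no verdict.
The state is a dict: "t": time; "qpos": joint angles; "joint_velocities": joint speeds; "effort": joint torques, N m; "tcp_pos": TCP position; "orientation": TCP orientation; "contact_force": force on the tool from outside, world axes, zero at the start; "wrist_torque": the same for the moment, N m; "opening": opening from 0.0 (shut) to 1.0 (fully open).
Only numpy, scipy, OpenCV 4.12 (cv2) and the standard library are available. Lean on these libraries where they do the work, as an engineer would, in place of code of your own. Each camera call takes 0.05 s, during which the arm holds its last target. There are 200 camera calls.

## Working session

There is one attempt and no reset: what is moved stays moved. The work goes in short steps, each a Python script; the robot and the scene stay as the last script left them, time stands still between calls to the robot, and variables do not carry over. Pictures are saved under pics/ and viewed, about 8 in all and at most 12, crops included, and the job is handed in when it is done.

```bash
ls; mkdir -p pics; python3 - <<'E'
from bench import bot, imaging
import cv2, numpy as np
np.set_printoptions(precision=4,suppress=True)
for n in ("scene","top"):
    cv2.imwrite(f"pics/{n}0.png",imaging.capture(n)); print(n,imaging.camera_model(n))
print(bot.get_state())
E
```

```text
pics
scene {'K': array([[431.3147,   0.    , 277.7814],
       [  0.    , 431.3147, 211.8072],
       [  0.    ,   0.    ,   1.    ]]), 'position': array([1181.7132,  371.0534,  960.0957]), 'rotation': array([0.7717, 0.0129, 2.1704])}
top {'K': array([[436.4099,   0.    , 277.8958],
       [  0.    , 436.4099, 219.3444],
       [  0.    ,   0.    ,   1.    ]]), 'position': array([ 333.6776,  -82.0861, 1102.876 ]), 'rotation': array([ 0.1814, -0.0042, -1.548 ])}
{'t': 0.1, 'qpos': array([ 1.0758,  0.3269, -0.1935,  1.052 ,  0.    ,  1.4366]), 'joint_velocities': array([ 0.0009, -0.0008,  0.0029, -0.0001,  0.    ,  0.0013]), 'effort': array([  0.0004, -44.4238,  26.3038,   0.0079,  -0.0001,  -0.    ]), 'tcp_pos': array([193.8989, 514.1229, 230.5665]), 'orientation': array([-3.14  , -0.0002,  2.7808]), 'contact_force': array([-0.1823, -0.5417,  0.4624]), 'wrist_torque': array([ 0.0287, -0.0479, -0.0096]), 'opening': 1.0010505864213817}
```

View pics/scene0.png

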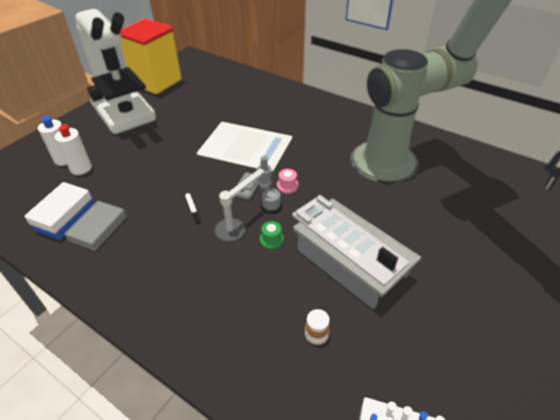

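View pics/top0.png

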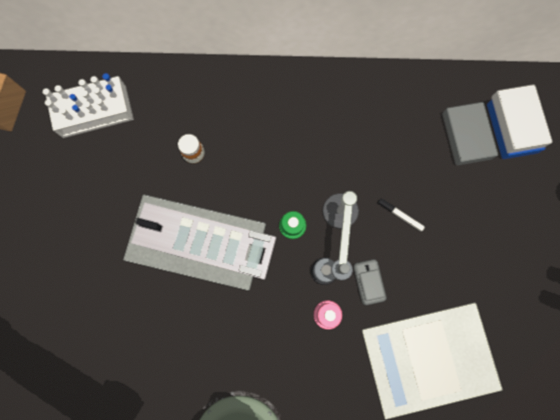

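```bash
cat > h.py <<'E'
from bench import bot, imaging, solve_ik
import cv2, numpy as np
from scipy.spatial.transform import Rotation as R
np.set_printoptions(precision=2,suppress=True)
def ray(m,uv,z):
    K=m["K"]; d=np.array([(uv[0]-K[0,2])/K[0,0],-(uv[1]-K[1,2])/K[1,1],-1.])
    d=R.from_euler("xyz",m["rotation"]).apply(d); p=np.array(m["position"])
    return p+d*(z-p[2])/d[2]
def proj(m,p):
    c=R.from_euler("xyz",m["rotation"]).inv().apply(np.array(p)-m["position"])
    K=m["K"]; return np.array([K[0,2]+K[0,0]*c[0]/-c[2],K[1,2]-K[1,1]*c[1]/-c[2]])
E
python3 - <<'E'
from h import *
m=imaging.camera_model("top")
for n,uv,z in [("lamp",(325,270),55),("knob",(342,268),182),("hinge",(349,198),150),("foot",(341,210),0),("green",(293,223),55),("pink",(330,315),55),("grip",(149,225),143-0),("platefront",(270,258),98),("jar",(190,145),75),("mouse",(370,282),30)]: print(n,ray(m,uv,z))
im=cv2.imread("pics/top0.png")
cv2.imwrite("pics/c1.png",cv2.resize(im[180:320,120:400],None,fx=2.85,fy=2.85,interpolation=cv2.INTER_CUBIC))
im=cv2.imread("pics/scene0.png")
cv2.imwrite("pics/c2.png",cv2.resize(im[145:305,210:425],None,fx=3.7,fy=3.7,interpolation=cv2.INTER_CUBIC))
E
```

```text
lamp [ 405.48 -197.49   55.  ]
knob [ 401.8  -219.26  182.  ]
hinge [ 560.91 -240.3   150.  ]
foot [ 564.4  -244.34    0.  ]
green [ 517.77 -119.08   55.  ]
pink [ 300.55 -209.58   55.  ]
grip [490.24 204.76 143.  ]
platefront [427.14 -65.95  98.  ]
jar [703.8 139.2  75. ]
mouse [ 380.6  -310.04   30.  ]
```

View pics/c1.png

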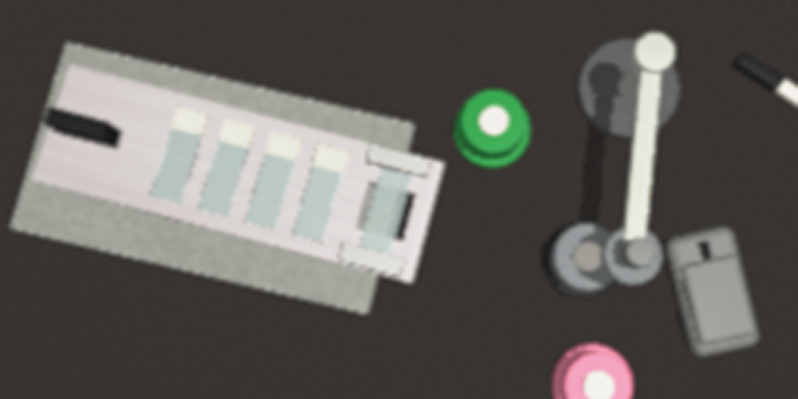

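View pics/c2.png

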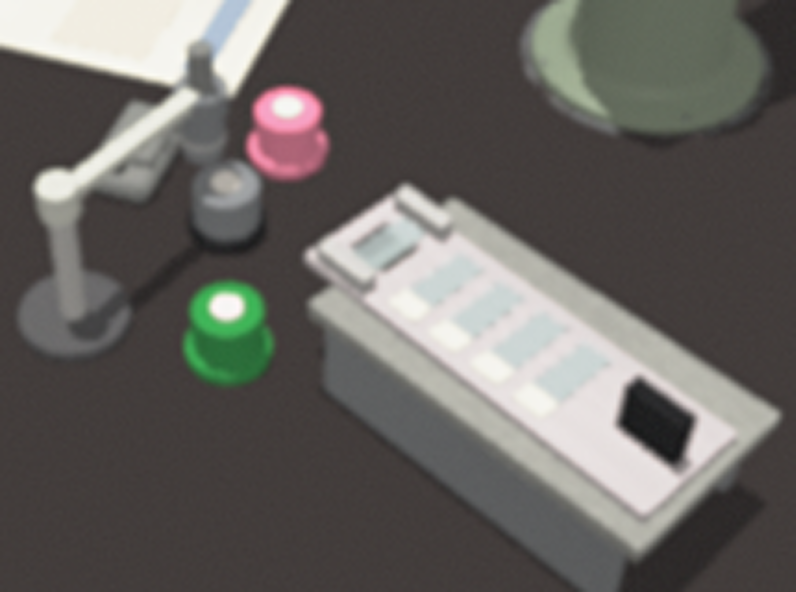

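Candidates for the lamp in the top view are green (293,223), pink (328,315) and grey (326,270). The crop confirms the grey one: it isn't a green or pink look-alike, and it sits under the loupe, in line with the plate. The knob is at (344.6,267.7) top and (263.8,157.2) scene. The loupe hangs between plate and lamp.

```bash
python3 - <<'E'
from h import *
m=imaging.camera_model("top"); s=imaging.camera_model("scene")
T=lambda u,v:(120+u/2.85,180+v/2.85); S=lambda u,v:(210+u/3.7,145+v/3.7)
for n,t,c,z in [("lens",(588,256),(227,182),55),("knob",(640,250),(199,45),182),("hinge",(655,50),(57,185),152),
 ("p_FL",(444,160),(310,254),98),("p_FR",(413,283),(405,186),98),("p_RL",(68,66),(645,516),98),("p_RR",(30,180),(737,436),98),
 ("r_FL",(413,122),(312,305),90),("r_FR",(370,314),(452,200),90),("r_RL",(67,42),(636,552),90),("r_RR",(10,230),(778,416),90)]:
    print(n,ray(m,T(*t),z),ray(s,S(*c),z))
im=cv2.imread("pics/top0.png")
# plate mask, pinkish: R noticeably > G
d=im[...,2].astype(int)-im[...,1]; 
mask=((d>6)&(im[...,1]>140)).astype(np.uint8)*255; mask[:, :110]=0; mask[:,300:]=0; mask[:190]=0;mask[290:]=0
mask=cv2.morphologyEx(mask,cv2.MORPH_CLOSE,np.ones((15,15)))
c=max(cv2.findContours(mask,0,1)[0],key=cv2.contourArea); r=cv2.minAreaRect(c); print(r)
b=cv2.boxPoints(r); P=np.array([ray(m,x,98) for x in b]); print(P, P.mean(0),[np.linalg.norm(P[i]-P[i-1]) for i in range(4)])
g=((im.max(2)<32)).astype(np.uint8)*255
# riser+plate: brightness
q=(im.min(2)>95).astype(np.uint8)*255; q[:, :110]=0;q[:,290:]=0;q[:180]=0;q[300:]=0
q=cv2.morphologyEx(q,cv2.MORPH_OPEN,np.ones((3,3)))
c=max(cv2.findContours(q,0,1)[0],key=cv2.contourArea); print(cv2.approxPolyDP(c,4,True)[:,0].tolist())
E
```

```text
lens [ 405.97 -200.63   55.  ] [ 410.18 -194.25   55.  ]
knob [ 402.51 -224.65  182.  ] [ 403.75 -221.62  182.  ]
hinge [ 561.52 -241.82  152.  ] [ 564.73 -236.13  152.  ]
p_FL [478.27 -78.08  98.  ] [476.72 -70.53  98.  ]
p_FR [378.23 -55.6   98.  ] [373.58 -48.83  98.  ]
p_RL [549.37 234.25  98.  ] [554.3  236.81  98.  ]
p_RR [454.01 257.66  98.  ] [460.54 260.81  98.  ]
r_FL [510.52 -51.68  90.  ] [513.07 -45.15  90.  ]
r_FR [353.09 -21.54  90.  ] [359.48 -14.11  90.  ]
r_RL [571.56 239.21  90.  ] [577.09 242.43  90.  ]
r_RR [413.76 273.17  90.  ] [422.09 276.38  90.  ]
((176.74093627929688, 232.9844970703125), (82.45582580566406, 42.347686767578125), 14.743562698364258)
[[454.5  255.49  98.  ]
 [552.03 238.23  98.  ]
 [506.31  48.28  98.  ]
 [410.34  68.63  98.  ]] [480.79 152.66  98.  ] [np.float64(192.00567704801895), np.float64(99.03877076233555), np.float64(195.37108070731435), np.float64(98.11048220065919)]
[[142, 196], [137, 217], [162, 228], [134, 224], [125, 260], [245, 289], [253, 276], [265, 278], [275, 236], [263, 232], [263, 222]]
```

```bash
python3 - <<'E'
from h import *
H=np.array([563.,-239.]); k=np.array([403.,-223.]); a0=np.arctan2(*(k-H)[::-1]); print("a0",a0)
W=lambda a:(a+np.pi)%(2*np.pi)-np.pi
# choose yaw branch (a or a+pi) feasible both ends
best=None
for off in (0,np.pi):
    q=[solve_ik([*(H+160*np.array([np.cos(a),np.sin(a)])),150],[np.pi,0,W(a+off)]) for a in (a0,a0+.6,a0+1.25)]
    print(off,q)
    if best is None and all(x is not None for x in q) and max(abs(q[i+1][5]-q[i][5]) for i in range(2))<1.5: best=off
assert best is not None
rot=lambda a:[np.pi,0,W(a+best)]
bot.grip(0.75,40)
bot.move_ptp([*k,235],rot(a0)); bot.movel([*k,150],max_speed=120)
print(bot.get_state()["contact_force"])
bot.grip(0.0,40); st=bot.get_state(); print(st["opening"],st["tcp_pos"],st["contact_force"],st["t"])
E
```

```text
a0 3.0419240010986313
0 [array([-0.66,  0.24, -0.54,  0.79,  0.  , -0.57]), array([-0.78,  0.36, -0.37,  0.84,  0.  , -1.28]), array([-0.78,  0.53, -0.09,  0.95,  0.  , -1.93])]
3.141592653589793 [array([-0.66,  0.24, -0.54,  0.79,  0.  ,  2.58]), array([-0.78,  0.36, -0.37,  0.84,  0.  ,  1.86]), array([-0.78,  0.53, -0.09,  0.95,  0.  ,  1.22])]
[-0.08 -0.42  0.11]
0.24622233334672977 [ 403.28 -223.28  150.61] [-0.32  0.92  5.01] 4.475
```

```bash
python3 - <<'E'
from h import *
H=np.array([563.,-239.]); a0=3.042
W=lambda a:(a+np.pi)%(2*np.pi)-np.pi
P=lambda a:[*(H+160*np.array([np.cos(a),np.sin(a)])),150]
f0=bot.get_state()["contact_force"]
for d in list(np.arange(.15,1.0,.15))+list(np.arange(1.0,1.5,.04)):
    a=a0+d; hit=bot.movel(P(a),[np.pi,0,W(a)],max_speed=90 if d<1 else 40,threshold=12 if d>=1 else None)
    s=bot.get_state(); v=s["tcp_pos"][:2]-H; print(round(d,2),hit,s["contact_force"],np.arctan2(v[1],v[0])%(2*np.pi)-a0,np.hypot(*v),s["t"])
    if hit: break
cv2.imwrite("pics/top1.png",imaging.capture("top")[150:350,100:420].repeat(2,0).repeat(2,1))
E
```

```text
0.15 False [-4.37  0.21  7.85] 0.1546513353549801 160.52323576344185 4.8917
0.3 False [-2.73 -0.65  7.44] 0.30429694835526844 160.58426957547414 5.3083
0.45 False [-4.76 -0.22  7.6 ] 0.45334543420180484 160.6006351239405 5.725
0.6 False [-3.43 -1.66  8.48] 0.6025585249962648 160.60547385265073 6.1417
0.75 False [-3.49 -1.51  7.11] 0.7520159345084991 160.5833407658884 6.5583
0.9 False [-3.32 -1.69  7.19] 0.901885352034689 160.55496835241937 6.975
1.0 False [-3.05 -3.31  6.76] 1.000783712543365 160.50436174551322 7.525
1.04 False [-2.82 -2.43  6.16] 1.0409549065973467 160.49053228091404 7.8333
1.08 False [-2.61 -2.57  6.11] 1.0810005703394046 160.4912387399644 8.1417
1.12 False [-3.29 -2.49  5.32] 1.1212154422222005 160.47131151355296 8.45
1.16 False [-2.44 -1.76  6.02] 1.1610929012381082 160.46893494020728 8.7583
1.2 True [-2.43  0.35  6.22] 1.1862323174617408 160.4594831990244 8.9833
```

View pics/top1.png

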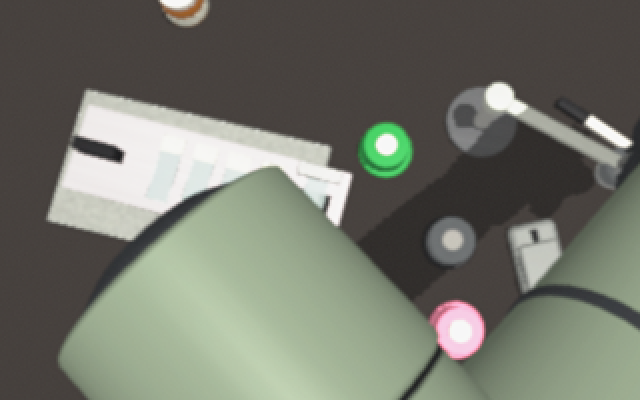

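The loupe met its stop at +1.19 rad, as predicted (start about 0.11). The lamp is now clear in the top view at about (326,270). Next I'll release, then look at the plate from above.

```bash
python3 - <<'E'
from h import *
bot.grip(0.75); p=bot.get_state()["tcp_pos"]; bot.movel([p[0],p[1],240],max_speed=250)
ya=-1.81
for y in (ya,ya+np.pi):
    q=solve_ik([496,213,105],[np.pi,0,y]); q2=solve_ik([470,55,105],[np.pi,0,y]); print(y,q,q2)
y=min((ya,ya+np.pi),key=lambda y:abs(solve_ik([496,213,105],[np.pi,0,y])[5]))
bot.move_ptp([480,150,300],[np.pi,0,y])
m=imaging.camera_model("wrist"); im=imaging.capture("wrist"); cv2.imwrite("pics/w1.png",im)
print(m, bot.get_state()["t"],y)
import pickle; pickle.dump(m,open("w1.pkl","wb"))
E
```

```text
-1.81 [ 0.27  0.43 -0.4   0.75  0.   -1.06] [-0.04  0.32 -0.57  0.69  0.   -1.37]
1.331592653589793 [ 0.27  0.43 -0.4   0.75  0.    2.08] [-0.04  0.32 -0.57  0.69  0.    1.77]
{'K': array([[364.68,   0.  , 279.89],
       [  0.  , 364.68, 201.84],
       [  0.  ,   0.  ,   1.  ]]), 'position': array([464.29,  81.23, 442.78]), 'rotation': array([-0.28,  0.  ,  2.9 ])} 12.0083 -1.81
```

View pics/w1.png

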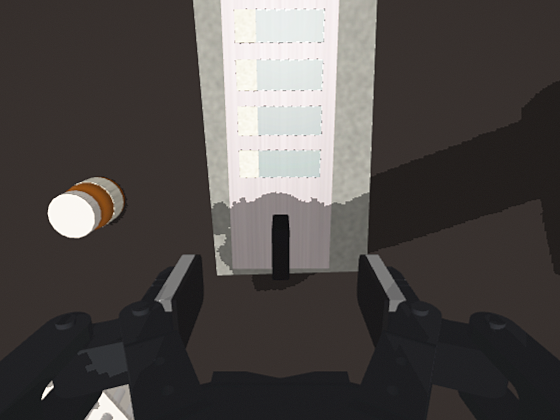

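The wrist view shows the bar at columns 273–289 with its top rear end near row 280. The plate edges run (232,268)→(222,0) and (330,268)→(339,0).

```bash
python3 - <<'E'
from h import *; import pickle
m=pickle.load(open("w1.pkl","rb")); im=cv2.imread("pics/w1.png").astype(int)
d=(im[...,2]-im[...,1]); pl=(d>4)&(im.sum(2)>200)
L=[];Rr=[]
for r in list(range(20,190,6)):
    c=np.where(pl[r,205:370])[0]+205
    if len(c)>3: L.append(ray(m,(c[0],r),98)[:2]); Rr.append(ray(m,(c[-1]+1,r),98)[:2])
for E in (L,Rr):
    vx,vy,x0,y0=cv2.fitLine(np.array(E,np.float32),cv2.DIST_HUBER,0,.01,.01).ravel(); 
    if vy>0: vx,vy=-vx,-vy
    print("edge",np.arctan2(vy,vx), x0,y0,"x@y=213",x0+vx/vy*(213-y0))
rr=[];rl=[]
ri=(im.min(2)>70)
for r in range(20,190,6):
    c=np.where(ri[r,150:420])[0]+150; rl.append(ray(m,(c[0],r),90)[:2]); rr.append(ray(m,(c[-1]+1,r),90)[:2])
for E in (rl,rr):
    vx,vy,x0,y0=cv2.fitLine(np.array(E,np.float32),cv2.DIST_HUBER,0,.01,.01).ravel(); 
    if vy>0: vx,vy=-vx,-vy
    print("riser",np.arctan2(vy,vx), x0,y0,"x@y=213",x0+vx/vy*(213-y0))
for z,uv in ((143,(280.5,280)),(98,(280.5,215)),(98,(281,268))): print(z,ray(m,uv,z))
# lens, top view after the swing
mt=imaging.camera_model("top"); t=imaging.capture("top"); cv2.imwrite("pics/t2.png",t)
g=t[255:286,310:342].astype(int); w=(g.min(2)>135).astype(np.uint8)
n,_,st,ce=cv2.connectedComponentsWithStats(w); 
for i in range(1,n): print("lens?",st[i],ce[i]+[310,255],ray(mt,ce[i]+[310,255],55))
ms=imaging.camera_model("scene"); t=imaging.capture("scene"); g=t[185:205,260:284].astype(int); w=(g.min(2)>135).astype(np.uint8)
n,_,st,ce=cv2.connectedComponentsWithStats(w)
for i in range(1,n): print("scene",st[i],ce[i]+[260,185],ray(ms,ce[i]+[260,185],55))
E
```

```text
edge -1.8105129 513.66284 71.44473 x@y=213 548.2612
edge -1.8081053 416.18668 99.54508 x@y=213 443.6276
riser -1.781884 533.7822 56.025166 x@y=213 567.41876
riser -1.7809818 381.5705 111.60782 x@y=213 403.2011
143 [502.6  238.82 143.  ]
98 [491.16 192.62  98.  ]
98 [504.53 249.12  98.  ]
lens? [  5   4  22  22 368] [325.83 269.71] [ 406.21 -199.48   55.  ]
scene [18  0  6  5 11] [280.09 187.09] [ 368.97 -189.99   55.  ]
scene [  3   4  17  12 158] [270.62 194.57] [ 412.79 -195.14   55.  ]
```

```bash
python3 - <<'E'
from h import *
bot.move_ptp([496.9,215.7,190],[np.pi,0,-1.809]); 
print(bot.movel([496.9,215.7,105],max_speed=120,threshold=10))
bot.grip(0.0,80); s=bot.get_state(); print(s["opening"]*85,s["tcp_pos"],s["orientation"],s["contact_force"],s["wrist_torque"],s["t"])
z=s["tcp_pos"][2]
p=np.array([496.9,215.7]); e=np.array([459.2,46.5])
for f in (.15,.35,.6):
    q=p+f*(e-p); bot.movel([*q,105],[np.pi,0,-1.809+f*.0277],max_speed=60)
    s=bot.get_state(); print(f,s["tcp_pos"],s["orientation"],s["contact_force"],s["wrist_torque"],s["t"])
m=imaging.camera_model("wrist"); im=imaging.capture("wrist"); cv2.imwrite("pics/w2.png",im)
import pickle; pickle.dump(m,open("w2.pkl","wb"))
cv2.imwrite("pics/s2.png",imaging.capture("scene")); cv2.imwrite("pics/t3.png",imaging.capture("top"))
E
```

```text
False
15.38876982193179 [497.18 215.9  105.6 ] [-3.14  0.   -1.81] [-1.15 -0.1   4.74] [-0.01  0.23 -0.14] 14.05
0.15 [491.92 190.51 105.57] [-3.14  0.   -1.8 ] [0.76 2.45 6.28] [ 0.4   0.1  -0.05] 14.6333
0.35 [484.45 156.96 105.57] [-3.14  0.   -1.8 ] [0.64 3.23 6.3 ] [ 0.6   0.07 -0.07] 15.3583
0.6 [475.14 114.83 105.6 ] [-3.14  0.   -1.79] [1.   4.01 6.51] [ 0.66  0.04 -0.09] 16.2333
```

View pics/w2.png

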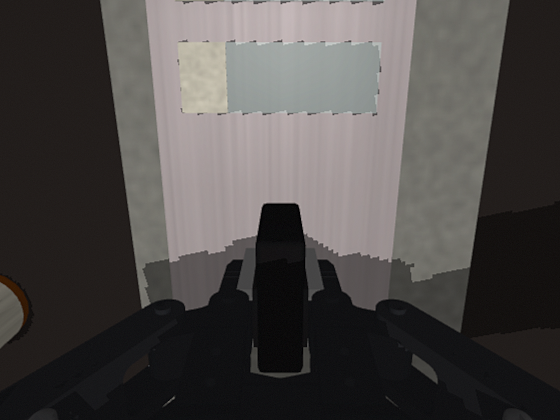

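The bar is held centred and the plate is square in the grip. Continuing to 93%, then I'll check the window against the lens.

```bash
python3 - <<'E'
from h import *
p=np.array([496.9,215.7]); e=np.array([459.2,46.5])
for f in (.8,.93):
    q=p+f*(e-p); bot.movel([*q,104.7],[np.pi,0,-1.809+f*.0277],max_speed=50)
    s=bot.get_state(); print(f,s["tcp_pos"],s["orientation"],s["contact_force"],s["wrist_torque"],s["t"])
a=imaging.capture("top"); b=imaging.capture("scene"); cv2.imwrite("pics/t4.png",a); cv2.imwrite("pics/s4.png",b)
A=cv2.resize(a[220:310,240:370],(780,540),interpolation=cv2.INTER_CUBIC)[:, :]
B=cv2.resize(b[150:240,220:350],(780,540),interpolation=cv2.INTER_CUBIC)
cv2.imwrite("pics/tb4.png",cv2.resize(np.vstack([A,B]),(433,600)))
E
```

```text
0.8 [467.89  81.38 105.54] [-3.14  0.   -1.79] [0.5  5.59 9.45] [ 0.95  0.09 -0.09] 17.225
0.93 [463.11  59.34 105.59] [-3.14  0.   -1.78] [1.19 4.92 7.79] [ 0.98  0.03 -0.11] 17.825
```

View pics/tb4.png

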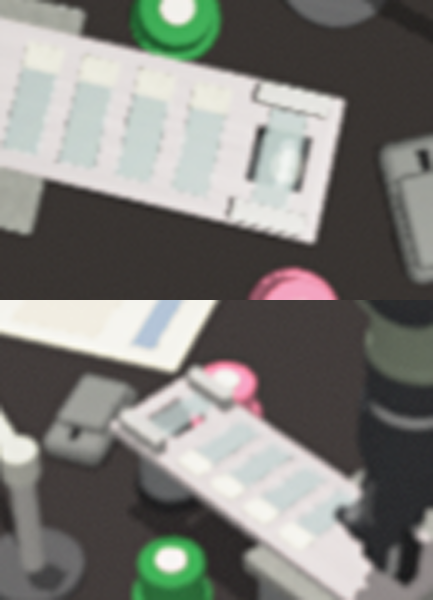

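The top view shows the lens as a bright blob in the window at view (287,158). The plate's front corners are at view (345,98) and (315,243). The plate is clear of the green and pink lamps in height.

```bash
python3 - <<'E'
from h import *
m=imaging.camera_model("top"); s=1/3.33
px=lambda u,v:(240+u*s,220+v*s)
FL=ray(m,px(345,98),98);FR=ray(m,px(315,243),98); d=np.array([np.cos(-1.7825),np.sin(-1.7825),0])
w1=(FL+FR)/2-35*d; w2=ray(m,px(280,157),98); st=bot.get_state()["tcp_pos"]; w3=st+250*d
lens=ray(m,px(287,158),55)
print(FL,FR,np.linalg.norm(FL-FR)); print("win corners",w1[:2],"win opening",w2[:2],"win kin",w3[:2],"lens",lens[:2])
a=cv2.imread("pics/t2.png")[258:282,313:339]; g=a.min(2); print(g)
a=cv2.imread("pics/t4.png")[222:300,300:350]
cv2.imwrite("pics/z4.png",cv2.resize(a,None,fx=7.6,fy=7.6,interpolation=cv2.INTER_CUBIC))
E
```

```text
[ 450.91 -235.64   98.  ] [ 351.07 -214.73   98.  ] 102.00437707746939
win corners [ 408.34 -190.96] win opening [ 409.01 -190.63] win kin [ 410.56 -185.09] lens [ 411.63 -200.31]
[[ 51  50  49  47  47  47  47  49  61  77  92  99  99  97  95  88  77  65
   56  51  49  51  50  50  52  50]
 [ 51  50  47  43  40  46  59  81 100 119 134 143 144 142 141 132 119 106
   87  66  53  49  50  49  50  50]
 [ 49  48  41  40  44  63  97 126 141 148 151 153 152 152 151 148 147 141
  125 100  73  56  51  49  50  51]
 [ 46  40  35  43  70 102 131 146 151 152 152 152 152 151 151 151 152 152
  146 134 112  82  57  49  49  51]
 [ 38  34  38  70 108 135 147 151 150 150 151 151 151 150 150 150 152 151
  151 149 142 117  83  55  49  50]
 [ 34  32  58  99 132 147 150 150 149 150 151 153 154 154 154 152 152 151
  151 151 151 140 110  71  51  50]
 [ 32  44  83 123 145 150 149 149 149 154 167 173 183 185 180 173 161 154
  152 152 153 150 131  95  58  50]
 [ 36  64 107 137 149 151 150 149 152 174 201 215 224 227 222 215 192 170
  156 153 153 153 145 115  74  51]
 [ 42  78 120 145 152 151 150 150 162 201 229 23
[... 996 characters left out ...]
74 162 155
  156 157 157 156 143 109  68  50]
 [ 34  47  73 105 134 151 155 155 154 153 153 152 151 152 152 155 155 157
  158 159 158 151 127  89  56  48]
 [ 38  42  59  81 110 136 151 155 155 154 154 154 153 154 155 156 156 157
  158 159 154 134  98  66  50  48]
 [ 45  41  46  61  84 112 138 151 154 154 155 154 154 155 156 157 156 158
  157 152 137 107  70  50  48  49]
 [ 44  37  42  53  66  84 109 131 143 151 154 154 154 155 156 157 157 154
  145 127 100  73  52  48  50  50]
 [ 43  40  48  57  63  67  77  95 116 133 141 144 148 150 149 147 143 130
  112  88  66  53  48  49  51  51]
 [ 49  43  46  51  58  62  65  72  82  94 102 109 119 124 120 112  99  86
   73  60  50  48  49  50  50  51]]
```

View pics/z4.png

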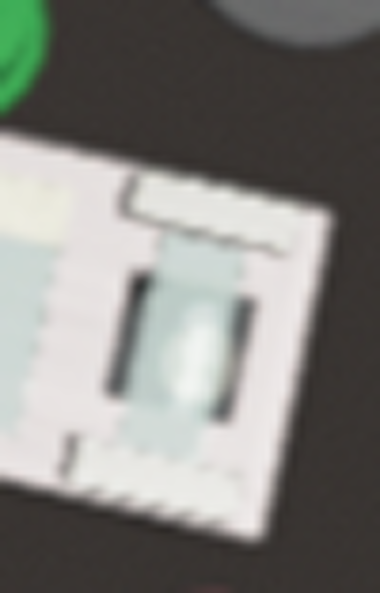

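The lens in the unoccluded top view is at (326.1,269.5), about (406.7,−200.1). The window in the same view is at about (408.7,−190.8). The scene view combined with kinematics also leaves about 9 mm to go, so the remaining move is about (−1.4,−9.2).

```bash
python3 - <<'E'
from h import *
s=bot.get_state()["tcp_pos"]
bot.movel([s[0]-1.6,s[1]-9.4,104.5],[np.pi,0,-1.7815],max_speed=25); bot.dwell(.4)
st=bot.get_state(); print(st["tcp_pos"],st["orientation"],st["contact_force"],st["wrist_torque"],st["t"])
a=imaging.capture("top"); b=imaging.capture("scene"); cv2.imwrite("pics/t5.png",a); cv2.imwrite("pics/s5.png",b)
A=cv2.resize(a[235:300,300:360],(480,520),interpolation=cv2.INTER_CUBIC); B=cv2.resize(b[155:220,240:280],(320,520),interpolation=cv2.INTER_CUBIC)
cv2.imwrite("pics/z5.png",np.hstack([A,B]))
E
```

```text
[462.85  52.05 105.69] [-3.14  0.01 -1.78] [-0.48  9.52 11.1 ] [ 1.53  0.16 -0.23] 18.8083
```

View pics/z5.png

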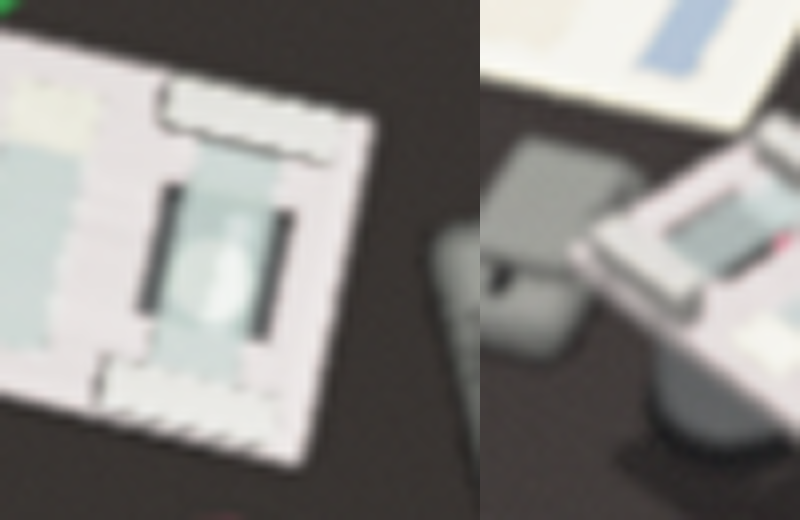

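```bash
python3 - <<'E'
from h import *
m=imaging.camera_model("top"); px=lambda u,v:(300+u/8-.44,235+v/8-.44)
FL=ray(m,px(377,122),98);FR=ray(m,px(303,467),98); d=np.array([np.cos(-1.7815),np.sin(-1.7815),0])
w1=(FL+FR)/2-35*d; w2=ray(m,px(216,261),98); lens=ray(m,(326.1,269.5),55)
print(np.arctan2(*(FL-FR)[1::-1])-np.pi/2,w1,w2,lens, lens-w1,lens-w2)
s=bot.get_state(); print(np.round(s["orientation"],4), s["tcp_pos"]+250*d)
# where should the lens appear in pic if centred; predicted lens view px
print("opening centre px should be",proj(m,[lens[0],lens[1],98]),"is",px(216,261))
ms=imaging.camera_model("scene"); a=cv2.imread("pics/s4.png")
w=ray(ms,(240+(725-480)/8-.44,155+235/8-.44),98); print("scene win",w,"lens scene",[410.2,-194.3])
E
```

```text
-1.785680570430809 [ 408.07 -197.75   98.  ] [ 409.05 -196.31   98.  ] [ 406.74 -200.11   55.  ] [ -1.33  -2.37 -43.  ] [ -2.32  -3.8  -43.  ]
[-3.14  0.01 -1.78] [ 410.54 -192.43  105.67]
opening centre px should be [328.21 268.24] is (326.56, 267.185)
scene win [ 412.39 -195.71   98.  ] lens scene [410.2, -194.3]
```

```bash
python3 - <<'E'
from h import *
np.set_printoptions(precision=4,suppress=True)
s=bot.get_state(); print(s["orientation"],s["tcp_pos"])
bot.movel([459.4,47.9,104.7],[np.pi,0,-1.7815],max_speed=15); bot.dwell(.4)
st=bot.get_state(); print(st["tcp_pos"],st["orientation"],st["contact_force"],st["wrist_torque"],st["t"])
a=imaging.capture("top"); cv2.imwrite("pics/t6.png",a); b=imaging.capture("scene"); cv2.imwrite("pics/s6.png",b)
A=cv2.resize(a[235:300,300:360],(480,520),interpolation=cv2.INTER_CUBIC); B=cv2.resize(b[155:220,240:280],(320,520),interpolation=cv2.INTER_CUBIC)
cv2.imwrite("pics/z6.png",np.hstack([A,B]))
E
```

```text
[-3.1398  0.005  -1.7805] [462.8295  52.043  105.6709]
[461.3006  49.2309 105.7518] [-3.1387  0.0036 -1.7806] [2.6939 6.3815 8.9281] [ 1.1903 -0.1528 -0.0615] 19.65
```

View pics/z6.png

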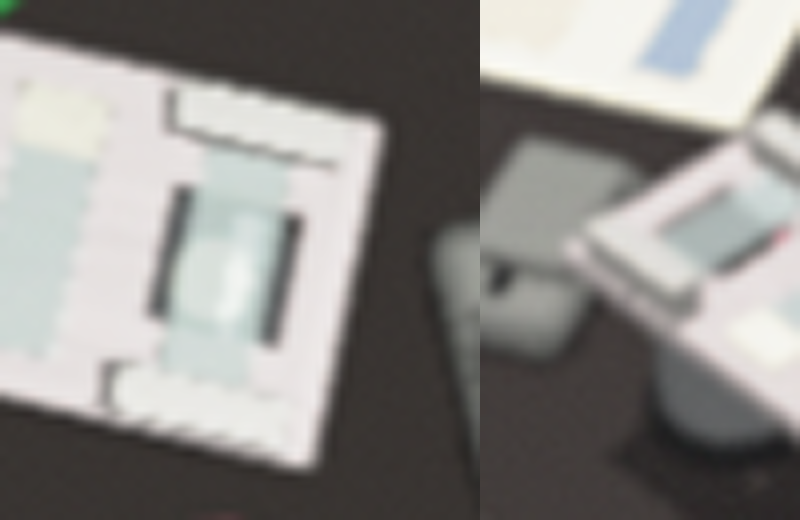

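View pics/t6.png

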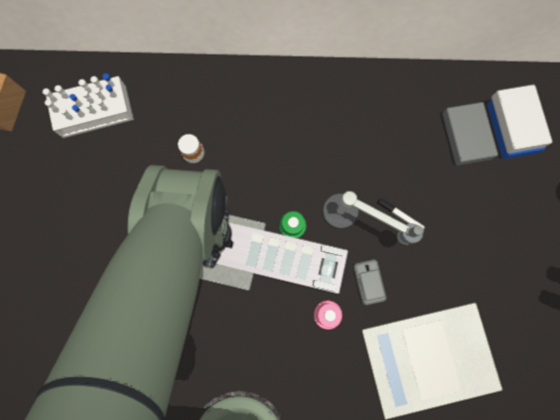

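The loupe is still at its stop, at (410,233). The mouse, jar and marker haven't moved, and the window sits over the lamp. Handing in.

```bash
python3 - <<'E'
from h import *
s=bot.get_state(); print(s["t"],abs(s["joint_velocities"]).max(),s["contact_force"],s["opening"]*85)
bot.sign_off()
E
```

```text
19.75 0.001332486630203355 [2.7  6.13 7.43] 15.189211587067383
the job is handed in; nothing more can be done
```

The job is handed in at about 20 s of the 51 s allowed, with the arm still holding the plate by its grip bar. I swung the loupe outward by its knob and left it at its stop. Then I slid the plate flat along the riser until its window was over the grey lamp's lens.

- **Loupe:** the stop was felt 1.19 rad from the start, which matches the expected 1.3 on the joint. The last top view still shows it there.
- **Window over lens:** the last top view puts the window centre within about 1.5 mm of the lens centre, with the whole lens showing.
- **Plate:** it is level to a few mrad and still. It is pressed lightly on the riser, about 7 N at the tool.
- **Bystanders:** the mouse, jar and marker look unmoved.

Three things were less clean:

- **Views disagreed:** the scene and top cameras differ by about 4–7 mm in absolute position, so I centred the window using the top view only. A rough scene reading before the last 3 mm move differed from it by about 4 mm along the slide. I did not work the scene view out again after that move.
- **Undershoot:** an earlier final move stopped about 2 mm short because of friction, and I corrected it.
- **Plate angle:** the plate started about 1.6° off the riser's axis. I turned it into line during the slide, which the lens position needed.

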